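# Offer a hinged cover up to the tester and hold the knuckles in line

## Robot

A 6-joint arm with a two-finger parallel gripper is mounted at the origin on the work surface. World frame = base frame: x ahead of the robot, y to its left, z up, the work surface at z = 0. Lengths are in m, angles in degrees, forces in N, time in s.
With the tool pointing down it reaches from about 0.25 to 0.725 m from the base axis. Payload 9.7 kg.
Tool frame: the origin (TCP) lies midway between the tips of the shut fingers; the grasp point (between the pads) lies 19 mm behind it (bot.pinch_z is the distance from the TCP to the grasp point, in m); z points along the fingers, y is the line along which they close (so a half turn about z gives the same grasp; the last joint's range is limited). The gripper opens to 85 mm and grips with 20 to 120 N. Pads are 22 mm wide; open, the fingers measure 114 mm over their backs; the gripper's body (76 mm by 85 mm) begins 54 mm behind the grasp point. The pads swing forward as they close: fully open they stand 13 mm farther back than shut.
Start: joints at [68.182, 4.979, 10.078, 95.1, 0, 90], TCP at [0.204, 0.511, 0.231] pointing down, gripper open.
Joint ranges: [-179.16, 179.16], [-48.56, 103.87], [-65.8, 70.77], [-126.05, 130.52], [-82.76, 87.17], [-180, 180]. Speed limits (degrees/s): [127.2, 127.2, 147.25, 180, 180, 180].

## Interface

Orientations are given as [roll, pitch, yaw] about the fixed x, y, z axes, in that order (R = Rz(yaw) Ry(pitch) Rx(roll)).
In Python, from workcell import sensors, camera, ticket, bot gives the robot as it stands.
- The arm moves only by the shell command python3 -m handwheel 'ROWS' [FORCE]. ROWS is a JSON object of lists of equal length, an entry for each row: "gripper": the opening, from -1 (shut) to 1 (fully open); "slide": the shift along the tool's x, y, z in mm, a list of three; "yaw": the turn about the tool's z in rad. A call has 1 to 8 rows; each row shifts and turns the commanded pose from where the row before left it, along the tool's axes as they then stand; what a row does not reach is not made up. A row lasts 1/12 s, in which the tool goes at most 41.7 mm and 7.16 degrees, less where a joint would pass 70% of its speed; a pose out of reach is approached as far as the arm can. A call is refused whole if a number of a shift passes 41.7 or a number of a turn 0.125, either way. A call with a gripper value outside its range is refused whole. The fingers move at their own pace and stop on an object; FORCE is the grip in N (left out, the last holds). Time passes only in rows, so rows that do not move let the fingers close. It gives the time, the measured TCP pose, the force, the opening and the grip force at its end, in the units of the state.
- sensors.get_obs(): the state, without advancing time (a new reading comes with each control period).
- camera(name): name is "side" or "top"; returns a dict with "img" (384x512x3 uint8, red, green, blue), "fx", "fy", "cx", "cy" (pixels), "R" (3x3) and "t" (3): a world point X has camera coordinates R X + t. Camera axes: x right, y down, z forward; pixel columns grow to the right and rows downward; lengths in m; the calibration is good to about 2 mm. A picture is of the moment at which its call begins. There is no depth.
- ticket.job_done(): hands the job in; it is judged then, once.
The state is a dict: "time": time; "q": joint angles; "qd": joint speeds; "joint_efforts": joint torques, N m; "ee_pos": TCP position; "tcp_rot": TCP orientation; "wrist_force": force on the tool from outside, world axes, zero at the start; "torque": the same for the moment, N m; "opening": finger opening in m; "grasp_force": force on a finger pad.
Only numpy, scipy, OpenCV 4.12 (cv2) and the standard library are available. Lean on these libraries where they do the work, as an engineer would, in place of code of your own. Each camera call takes 0.05 s, during which the arm holds its last target. There are 200 camera calls.

## Task

The white cover of the small paper tester has to go back on its hinge: take it by its top edge, lift it out of its rack, and lower it gently, upright, into the hinge on the tester so that its two steel knuckles sit down fully between the three brass ones and all the holes line up for the pin. Finish while still holding the cover there, upright and steady, gripped in the fingers; do not let go, because a colleague will push the pin in. Leave the blue cover (a different hinge) and everything else on the bench where it is.

Things in the scene. Friction and masses are not known exactly. Their poses are not given: they have to be found in the camera images.
- cover_white: White cover (hinge leaf), 0.22-0.41 kg, upright in a grey rack. Origin: on its knuckle-hole axis, midway along; y along that axis, x normal to the plate, z up. Plate 10 mm thick (x), 130 wide (y), z = +16 to +121. Two steel knuckles below it, 24 mm diameter, 14 mm holes, 20 long, centred at y = -27 and +27. Same after a half turn about z. Lifts straight out.
- seat (a point): Middle of the hinge axis of the fixed hinge half, 60 mm above the bench; y along the axis, z up. Three brass knuckles, 24 mm diameter, 14 mm holes, at y = -58 to -40, -14 to +14, +40 to +58; the cover's knuckles drop from above into the two 26 mm gaps (3 mm play to each end). With the cover fully seated its origin lies at this point.
- tester: Small white paper tester, fixed: 190 (x) x 180 (y) x 40 mm high, black glass window. Origin: centre of underside. Hinge axis along y at x = +75, z = 60 (point seat), on the side far from the robot. The hinge gaps lie in a rigid channel along y: flat floor 12 mm below the axis, walls flaring 20 deg off vertical up to 6 mm above it, leaving 2 mm play to each side in x.
- cover_top (a point): Middle of the top edge of the white cover's plate, 121 mm above its origin along z; pinch the 10 mm plate here from above. Axes as the cover's. Thin grey pads on both faces start 48 mm below this edge.
- rack_white: Grey plastic rack, fixed, holding the white cover: foot 80 (x) x 165 (y) mm, slotted end posts 80 mm high at |y| = 48 to 78 that take the plate's side edges (1 mm play each side in x, 3 mm in y). Origin: centre of underside. The cover's origin stands 24 mm above it, with the same yaw. Between the posts there is room for fingers.
- rack_blue: The same grey rack with the blue cover in it, fixed. The two racks may be found in swapped places.
- cover_blue: The blue cover, a bystander: same plate as the white one but with a single 52 mm wide central knuckle. Origin as for the white cover. To be left in its rack.
- hinge_pin: Bystander: steel hinge pin, 8 mm diameter, 124 mm long, lying along y in an orange tray (90 by 170 by 25 mm). Origin: centre of its underside.
- screwdriver: Bystander: red-handled screwdriver lying on the bench, about 200 mm long. Origin on its underside.
- weight: Bystander: brass weight with a knob, 38 mm diameter, 62 mm high. Origin: centre of its underside.
- bottle: Bystander: amber bottle, 56 mm diameter, 130 mm high. Origin: centre of its underside.
- cup: Bystander: clear plastic cup, 72 mm diameter, 85 mm high. Origin: centre of its underside.
- sample_block: Bystander: stack of paper test sheets, 70 by 100 by 35 mm. Origin: centre of its underside.
Not all that is in view belongs to the job. What is shaped like the rack_white but pink is not meant.

How it is judged (in metres and radians):
On the way, in this order (a step that is already met when the one before it is completed fails the run):
1. the white cover is lifted out of its rack in the fingers, its hinge axis more than 80 mm above the bench (height (world z) of cover_white above 0.08 m and contact force between the fingers and cover_white above 2 N and contact force between cover_white and rack_white below 0.05 N and contact force between cover_white and rack_blue below 0.05 N), for 0.1 s.
2. the cover's knuckles are down between the fixed ones, holes in line, cover upright and held (x of cover_white in the frame of seat between -0.003 and 0.003 m and z of cover_white in the frame of seat between -0.003 and 0.003 m and y of cover_white in the frame of seat between -0.005 and 0.005 m and angle between the y axis of cover_white and the y axis of seat, either way round below 0.07 rad and angle between cover_white's own z axis and vertical below 0.17 rad and contact force between the fingers and cover_white above 2 N), for 0.3 s.
At the end, for the whole second after the job is handed in: The white cover is still gripped by the fingers (more than 2 N), at rest, upright within 10 deg, touching neither rack, its knuckles seated between the fixed ones: hole axes in line within 3 mm across (sideways and in height), within 5 mm along the axis, and parallel within 4 deg (all of step 2 and contact force between cover_white and rack_white below 0.05 N and contact force between cover_white and rack_blue below 0.05 N and linear speed of cover_white below 0.02 m/s and distance of cover_blue from where it was at the start of the episode below 0.02 m); the arm keeps its last pose, push and grip.
It fails at once if the cover is rammed into the tester (over 60 N) (contact force between cover_white and tester above 60 N).
It fails at once if a bystander is moved or the blue cover disturbed (distance of cover_blue from where it was at the start of the episode above 0.02 m or distance of any of hinge_pin, screwdriver, weight, bottle, cup, sample_block from where it was at the start of the episode above 0.03 m).
It also fails if it takes over 35 s, if anything falls off the work surface, if the arm or the gripper's body presses on something with over 40 N, if the wrist force passes 120 N, or if a joint passes its speed limit or range.

## Working session

There is one attempt and no reset: what is moved stays moved. The work goes in short steps, Python scripts to look and compute and a shell command to move; the robot and the scene stay as the last step left them, time stands still between calls to the robot, and variables do not carry over. Pictures are saved under pics/ and viewed, at most 10 in all, crops included, and the job is handed in when it is done.

```bash
mkdir -p pics
cat > h.py <<'E'
import numpy as np, cv2
from workcell import sensors, camera, ticket, bot
def snap(n,f):
    c=camera(n); cv2.imwrite(f'pics/{f}.png',cv2.cvtColor(c['img'],cv2.COLOR_RGB2BGR)); np.save(f'pics/{f}.npy',c,allow_pickle=True); return c
def load(f): return np.load(f'pics/{f}.npy',allow_pickle=True).item()
def ray(c,u,v):
    R=np.array(c['R']);t=np.array(c['t']);d=R.T@np.array([(u-c['cx'])/c['fx'],(v-c['cy'])/c['fy'],1.]);return -R.T@t,d
def onz(c,u,v,z):
    o,d=ray(c,u,v);return o+d*(z-o[2])/d[2]
def tri(c1,p1,c2,p2):
    o1,d1=ray(c1,*p1);o2,d2=ray(c2,*p2);s=np.linalg.lstsq(np.c_[d1,-d2],o2-o1,rcond=None)[0];a=o1+d1*s[0];b=o2+d2*s[1];return (a+b)/2,np.linalg.norm(a-b)
def proj(c,X):
    p=np.array(c['R'])@X+np.array(c['t']);return np.array([c['fx']*p[0]/p[2]+c['cx'],c['fy']*p[1]/p[2]+c['cy']])
E
python3 - <<'E'
from h import *
for n in('top','side'):
    c=snap(n,n+'0');print(n,c['fx'],c['cx'],c['cy'],(-np.array(c['R']).T@np.array(c['t'])).round(3),np.array(c['R'])[2].round(2))
print(sensors.get_obs())
a=np.array([load('top0')['img'],load('side0')['img']])
E
```

```text
top 433.68924014800393 254.77714027878278 191.0269182798244 [ 0.474 -0.021  1.39 ] [ 0.08  0.01 -1.  ]
side 491.30350545275036 253.9273955277044 189.78558572826756 [-0.364 -1.147  0.979] [ 0.55  0.67 -0.5 ]
{'time': 0.1, 'q': array([ 6.81813653e+01,  5.00575474e+00,  1.00404274e+01,  9.50987006e+01,
       -1.12730760e-03,  8.99996323e+01]), 'qd': array([-0.03142842, -0.063345  ,  0.10818742,  0.11142441, -0.06737027,
        0.08400728]), 'joint_efforts': array([-2.19508538e-04, -5.21558833e+01,  4.65656054e+01,  1.59384683e-02,
       -5.22145365e-05, -6.39315459e-06]), 'ee_pos': array([0.20435174, 0.5104192 , 0.23068785]), 'tcp_rot': array([-1.79935972e+02,  1.12689598e-03,  1.58181734e+02]), 'wrist_force': array([ 0.04206849, -0.63475149, -0.01981676]), 'torque': array([-0.0003109 , -0.00425811,  0.00730485]), 'grasp_force': 0.0, 'opening': 0.08529102740043046}
```

View pics/top0.png

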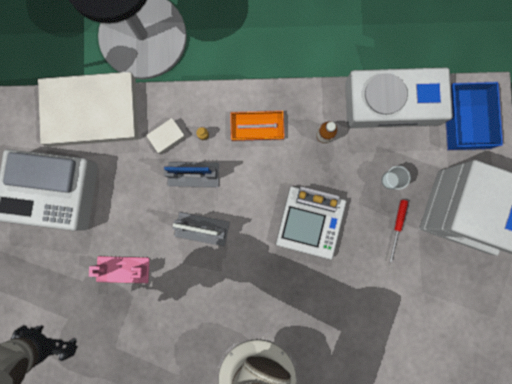

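View pics/side0.png

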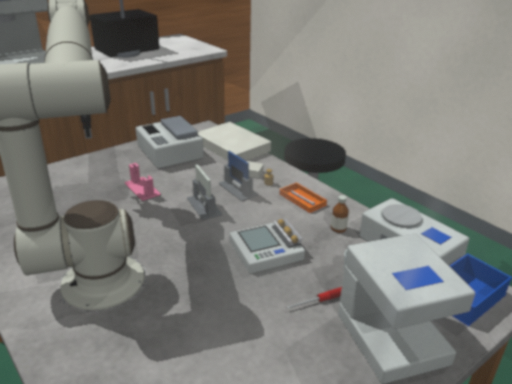

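Candidates: the pink rack at top (120,268) is empty and a decoy. The rack with the blue plate is at top (192,172), side (238,170). The grey rack with the white plate is at top (200,230), side (203,190). The last one fits the description; I'll confirm it in an enlarged crop.

Run:
```python
from h import *
t=cv2.imread('pics/top0.png');s=cv2.imread('pics/side0.png')
f=lambda i,x,y,w,h,k:cv2.resize(i[y:y+h,x:x+w],None,fx=k,fy=k,interpolation=cv2.INTER_CUBIC)
A=np.hstack([f(t,160,205,80,50,5),f(t,275,180,80,50,5)])   # 400x250 each
B=np.hstack([f(s,170,150,80,70,5),f(s,235,205,80,70,5)])
cv2.imwrite('pics/crop1.png',np.vstack([A,B]))
```

```text
(no output)
```

View pics/crop1.png

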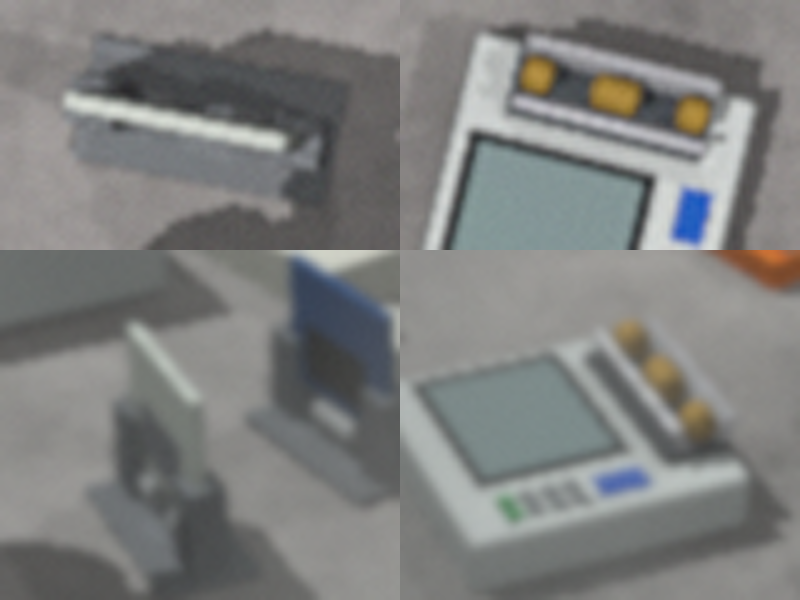

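The white plate is the thin white edge in top, running (173,226)–(217,233). In side its top edge runs (197,165)–(210,181). The tester's three brass knuckles show in both views, top around (302..334,195..203). Measuring now.

Run:
```python
from h import *
T=load('top0');S=load('side0')
def comps(m,k=3):
    n,l,st,ce=cv2.connectedComponentsWithStats(m.astype(np.uint8));return [(st[i,4],ce[i].round(2),l==i) for i in np.argsort(-st[:,4]) if i and st[i,4]>=k]
def roi(sh,x0,x1,y0,y1):
    m=np.zeros(sh[:2],bool);m[y0:y1,x0:x1]=1;return m
# white plate
it=T['img'].astype(int)
m=(it.min(2)>165)&roi(it.shape,165,225,215,245)
c=comps(m)[0];pts=np.argwhere(c[2])[:,::-1].astype(np.float32);r=cv2.minAreaRect(pts);print('plate top',c[0],c[1],r)
a=it[m].mean(0);print(a)
i2=S['img'].astype(int)
m2=(i2.min(2)>165)&roi(i2.shape,190,215,160,190)
for q in comps(m2):
    p=np.argwhere(q[2])[:,::-1].astype(np.float32);print('side',q[0],q[1],cv2.minAreaRect(p))
br={}
for n,C,R in(('top',T,(290,350,180,215)),('side',S,(270,310,210,250))):
    h=cv2.cvtColor(C['img'],cv2.COLOR_RGB2HSV);m=(h[...,1]>110)&(h[...,0]>10)&(h[...,0]<30)&(h[...,2]>80)&roi(h.shape,*R)
    br[n]=sorted([(*q[1],q[0]) for q in comps(m,6)]);print(n,br[n])
for x in br['top']: print('z72',onz(T,x[0],x[1],.069).round(4))
for x,y in zip(br['top'],br['side']): print('tri',tri(T,x[:2],S,y[:2]))
# side plate intensity
for y in range(162,190,2): print(y,i2[y,192:216].min(1).tolist())
```

```text
plate top 136 [194.07 229.08] ((194.36537170410156, 229.173095703125), (43.93001174926758, 2.941741466522217), 11.309932708740234)
[193.77941176 198.16176471 191.80882353]
side 39 [202.85 172.51] ((202.69671630859375, 172.3360595703125), (17.028905868530273, 2.1766271591186523), 50.194427490234375)
top [(np.float64(302.11), np.float64(194.7), np.int32(37)), (np.float64(317.62), np.float64(198.59), np.int32(64)), (np.float64(333.03), np.float64(202.68), np.int32(38))]
side []
z72 [ 0.5648 -0.1526  0.069 ]
z72 [ 0.5517 -0.1994  0.069 ]
z72 [ 0.5381 -0.2457  0.069 ]
162 [84, 86, 86, 88, 88, 90, 88, 90, 90, 89, 90, 91, 93, 94, 94, 94, 93, 95, 96, 99, 104, 107, 110, 118]
164 [87, 89, 97, 112, 126, 127, 114, 101, 92, 92, 93, 98, 100, 104, 104, 109, 116, 123, 128, 131, 136, 141, 142, 144]
166 [92, 94, 103, 126, 154, 173, 172, 156, 136, 125, 125, 128, 133, 135, 137, 137, 141, 143, 144, 146, 146, 145, 146, 144]
168 [122, 124, 125, 124, 130, 148, 167, 176, 169, 155, 145, 140, 140, 140, 140, 141, 140, 142, 143, 145, 144, 144, 144, 142]
170 [146, 145, 141, 131, 122, 122, 133, 154, 169, 175, 167,
[... 457 characters left out ...]
35, 129, 121, 118, 116, 116, 117, 117, 115, 119, 127, 143, 166, 179, 177, 164, 152, 146, 144, 142, 143, 142]
180 [131, 120, 115, 113, 111, 109, 108, 109, 112, 116, 116, 117, 117, 119, 129, 144, 150, 148, 144, 144, 147, 146, 147, 146]
182 [122, 103, 97, 100, 102, 100, 95, 93, 100, 112, 113, 117, 116, 116, 116, 118, 116, 117, 126, 139, 147, 148, 148, 146]
184 [123, 98, 83, 81, 83, 84, 86, 84, 87, 96, 106, 112, 115, 116, 116, 116, 114, 114, 122, 135, 142, 145, 145, 146]
186 [123, 102, 84, 77, 75, 77, 78, 80, 81, 83, 89, 100, 109, 114, 117, 116, 115, 114, 120, 131, 139, 139, 140, 138]
188 [118, 99, 80, 75, 72, 75, 77, 80, 80, 80, 82, 84, 94, 106, 113, 114, 116, 114, 120, 127, 131, 132, 135, 134]
```

Run:
```python
from h import *
T=load('top0');S=load('side0')
def line(img,x0,x1,y0,y1,lo):
    g=img[y0:y1,x0:x1].min(2).astype(float)-lo;g[g<0]=0
    yy,xx=np.mgrid[y0:y1,x0:x1];w=g.ravel();P=np.c_[xx.ravel(),yy.ravel()];c=(w[:,None]*P).sum(0)/w.sum();C=np.cov((P-c).T,aweights=w);e,v=np.linalg.eigh(C);return c,v[:,1],np.sqrt(12*e)
c,d,l=line(T['img'],165,225,218,242,150);print('top',c,d,l)
c2,d2,l2=line(S['img'],194,213,162,184,150);print('side',c2,d2,l2)
P,e=tri(T,c,S,c2);print('cover_top',P,e)
for sgn in(1,):
    a=onz(T,*(c-d*l[1]/2),P[2]);b=onz(T,*(c+d*l[1]/2),P[2]);v=a-b;print(a,b,np.linalg.norm(v),np.degrees(np.arctan2(v[1],v[0])), 'at z .145:',onz(T,*c,.145))
h=cv2.cvtColor(S['img'],cv2.COLOR_RGB2HSV)[205:255,265:315]
m=((h[...,1]>70)&(h[...,0]>8)&(h[...,0]<30)&(h[...,2]>60)).astype(np.uint8)
n,_,st,ce=cv2.connectedComponentsWithStats(m)
br=sorted([tuple(ce[i]+[265,205]) for i in range(1,n) if st[i,4]>12]);print(br,st[1:,4])
tp=[(302.11,194.7),(317.62,198.59),(333.03,202.68)]
Q=[]
for x,y in zip(tp,br): q,e=tri(T,x,S,y);Q.append(q);print(q.round(4),e)
z=[onz(T,*x,.069) for x in tp];v=z[0]-z[2];print('yaw',np.degrees(np.arctan2(v[1],v[0])),np.linalg.norm(v),'mid',(z[0]+z[2])/2)
```

```text
top [192.71200645 229.19403707] [-0.99076286 -0.13560591] [ 7.76505671 46.78416295]
side [203.06360078 172.61741683] [0.65159634 0.75856589] [ 2.54435765 18.26348816]
cover_top [0.47149459 0.16971561 0.14047334] 0.007245084348401534
[0.45783985 0.10535289 0.14047334] [0.47929016 0.2385147  0.14047334] 0.13487840172502505 -99.15085576792112 at z .145: [0.46857121 0.17115882 0.145     ]
[(np.float64(280.4736842105263), np.float64(221.73684210526315)), (np.float64(286.8857142857143), np.float64(229.25714285714287)), (np.float64(293.741935483871), np.float64(238.19354838709677)), (np.float64(307.66315789473686), np.float64(207.68421052631578))] [95 19 35 31]
[ 0.5654 -0.1533  0.0635] 0.00047382187423402304
[ 0.5521 -0.2     0.0647] 0.00018539900337114268
[ 0.5387 -0.2471  0.0621] 0.0006766172375212319
yaw 73.98809928175218 0.09688514543912828 mid [ 0.55145115 -0.19914512  0.069     ]
```

Run:
```python
from h import *
T=load('top0');S=load('side0')
def fit(img,x0,x1,y0,y1,th,dil):
    g=img.min(2).astype(float);m=np.zeros(g.shape,np.uint8);m[y0:y1,x0:x1]=g[y0:y1,x0:x1]>th
    n,l,st,ce=cv2.connectedComponentsWithStats(m);k=1+np.argmax(st[1:,4]);m=(l==k)
    P=np.argwhere(m)[:,::-1].astype(float);w=g[m]-th+10
    c=np.average(P,axis=0,weights=w);e,v=np.linalg.eigh(np.cov((P-c).T,aweights=w));return c,v[:,1],np.sqrt(12*e)
for th in(150,165,175):
    c,d,l=fit(T['img'],165,225,215,245,th,0);c2,d2,l2=fit(S['img'],190,215,160,181,max(th,158),0)
    P,e=tri(T,c,S,c2)
    a=onz(T,*(c-d*l[1]/2),P[2]);b=onz(T,*(c+d*l[1]/2),P[2]);v=b-a
    print(th,c,c2,'P',P.round(4),e.round(4),'len',np.linalg.norm(v).round(4),'yaw',np.degrees(np.arctan2(v[1],v[0])),l,l2,onz(T,*c,.145))
```

```text
150 [194.00411796 228.9488576 ] [203.05582291 172.6987488 ] P [0.471  0.1666 0.1415] 0.0046 len 0.1279 yaw 77.39423766290835 [ 3.00184777 44.36240374] [ 2.26989482 18.14436783] [0.4691794  0.16744422 0.145     ]
165 [193.9587505  228.97637165] [202.90990991 172.57507508] P [0.4708 0.1668 0.142 ] 0.0042 len 0.1263 yaw 77.37522820542966 [ 2.5607104  43.83625053] [ 2.00620885 17.74576913] [0.46910411 0.16757537 0.145     ]
175 [193.94775696 228.9290176 ] [202.765625 172.375   ] P [0.4707 0.1669 0.1428] 0.0035 len 0.1258 yaw 77.35653162275474 [ 2.21140218 43.67867413] [1.1153529 4.5767689] [0.46923998 0.16760507 0.145     ]
```

The top edge is near (0.469, 0.167, 0.145), with the cover's y axis at 77.4°. The seat is near (0.5515, −0.199), with its axis at 74.0°. The two-view heights agree with the text. I'll move above the cover, then turn +1.41 rad about the tool z.

```bash
python3 -m handwheel '{"gripper":[1,1,1,1,1,1,1],"slide":[[-27,-15.8,0],[-27,-15.8,0],[-27,-15.8,0],[-27,-15.8,0],[-27,-15.8,0],[-27,-15.8,0],[-27,-15.8,0]],"yaw":[0,0,0,0,0,0,0]}' 60
python3 -m handwheel '{"gripper":[1,1,1,1,1,1,1,1],"slide":[[-27,-15.8,0],[-27,-15.8,0],[-27,-15.8,0],[-27,-15.8,0],[-27,-15.8,0],[-27,-15.8,0],[-23,-15.8,0],[0,0,0]],"yaw":[0,0,0,0,0,0,0,0]}'
python3 -m handwheel '{"gripper":[1,1,1,1,1,1,1,1],"slide":[[0,0,0],[0,0,0],[0,0,0],[0,0,0],[0,0,0],[0,0,0],[0,0,0],[0,0,0]],"yaw":[0.12,0.12,0.12,0.12,0.12,0.12,0.12,0.12]}'
python3 -m handwheel '{"gripper":[1,1,1,1,1,1],"slide":[[0,0,0],[0,0,0],[0,0,0],[0,0,0],[0,0,0],[0,0,0]],"yaw":[0.12,0.12,0.12,0.09,0,0]}'
```

```text
time: 0.68
ee_pos: [0.3393, 0.3363, 0.231]
tcp_rot: [-180.0, -0.0, 158.2]
wrist_force: [-0.0, 1.2, -0.4]
opening: 0.0852
grasp_force: 0.0
time: 1.35
ee_pos: [0.4713, 0.1629, 0.2306]
tcp_rot: [-179.9, 0.0, 158.0]
wrist_force: [-0.2, 0.2, -0.1]
opening: 0.0849
grasp_force: 0.0
time: 2.02
ee_pos: [0.4691, 0.1665, 0.231]
tcp_rot: [-180.0, 0.0, 102.8]
wrist_force: [0.3, -0.2, -0.5]
opening: 0.0854
grasp_force: 0.0
time: 2.52
ee_pos: [0.4692, 0.1664, 0.2311]
tcp_rot: [-180.0, 0.0, 77.6]
wrist_force: [0.8, -0.0, -0.7]
opening: 0.0853
grasp_force: 0.0
```

```bash
python3 -m handwheel '{"gripper":[1,1,1,1,1,1,1,1],"slide":[[0,0,20],[0,0,25],[0,0,25],[0,0,25],[0,0,20],[0,0,12],[0,0,0],[0,0,0]],"yaw":[0,0,0,0,0,0,0,0]}' 20
python3 - <<'E'
from h import *
s=snap('side','side1');i=cv2.cvtColor(s['img'],cv2.COLOR_RGB2BGR)[110:230,150:290];cv2.imwrite('pics/c2.png',cv2.resize(i,None,fx=5,fy=5,interpolation=cv2.INTER_CUBIC))
E
```

```text
time: 3.18
ee_pos: [0.4693, 0.1663, 0.1046]
tcp_rot: [-180.0, 0.0, 77.5]
wrist_force: [0.1, 0.2, 0.4]
opening: 0.0856
grasp_force: 0.0
```

View pics/c2.png

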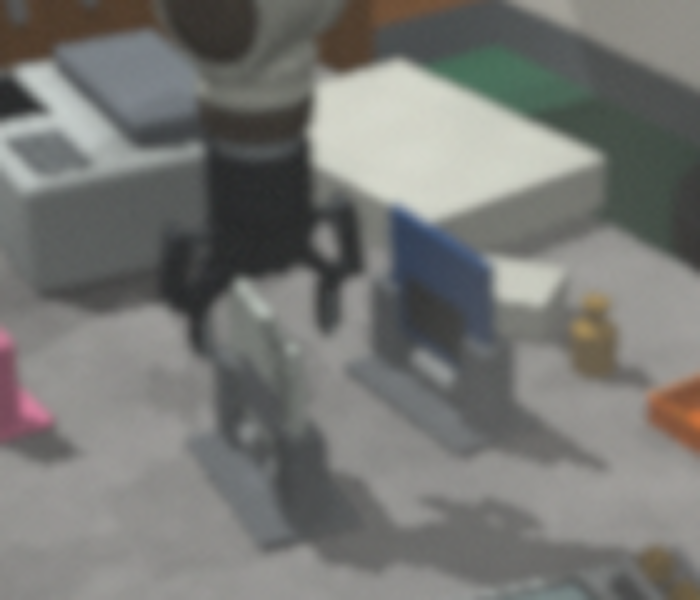

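The fingers straddle the white plate, left finger near crop (200,320) and right near (328,300), with the plate edge between them. I'll close gently.

```bash
python3 -m handwheel '{"gripper":[-1,-1,-1,-1,-1,-1,-1,-1],"slide":[[0,0,0],[0,0,0],[0,0,0],[0,0,0],[0,0,0],[0,0,0],[0,0,0],[0,0,0]],"yaw":[0,0,0,0,0,0,0,0]}' 20
python3 -m handwheel '{"gripper":[-1,-1,-1,-1],"slide":[[0,0,0],[0,0,0],[0,0,0],[0,0,0]],"yaw":[0,0,0,0]}'
```

```text
time: 3.9
ee_pos: [0.4693, 0.1663, 0.1044]
tcp_rot: [-180.0, -0.0, 77.4]
wrist_force: [-1.2, -0.7, 2.0]
opening: 0.0096
grasp_force: 23.2
time: 4.23
ee_pos: [0.4694, 0.1663, 0.1045]
tcp_rot: [180.0, -0.0, 77.4]
wrist_force: [-2.3, 0.9, 3.3]
opening: 0.0097
grasp_force: 23.4
```

```bash
python3 -m handwheel '{"gripper":[-1,-1,-1,-1,-1,-1,-1,-1],"slide":[[0,0,0],[0,0,0],[0,0,-8],[0,0,-15],[0,0,-15],[0,0,-15],[0,0,-15],[0,0,-15]],"yaw":[0,0,0,0,0,0,0,0]}' 60
python3 -m handwheel '{"gripper":[-1,-1,-1,-1,-1],"slide":[[0,0,-15],[0,0,-12],[0,0,0],[0,0,0],[0,0,0]],"yaw":[0,0,0,0,0]}'
python3 - <<'E'
from h import *
for n in('top','side'): snap(n,n+'2')
a=cv2.imread('pics/top2.png')[190:260,140:240];b=cv2.imread('pics/side2.png')[110:210,150:250]
cv2.imwrite('pics/c3.png',np.hstack([cv2.resize(cv2.copyMakeBorder(a,0,30,0,0,0),(400,400),interpolation=2),cv2.resize(b,(400,400),interpolation=2)]))
E
```

```text
time: 4.9
ee_pos: [0.4693, 0.1661, 0.1877]
tcp_rot: [-180.0, 0.0, 77.4]
wrist_force: [0.6, 0.0, -4.5]
opening: 0.0097
grasp_force: 58.5
time: 5.32
ee_pos: [0.4692, 0.1661, 0.2132]
tcp_rot: [-179.9, 0.0, 77.4]
wrist_force: [-0.0, -0.7, -3.6]
opening: 0.0089
grasp_force: 58.7
```

View pics/c3.png

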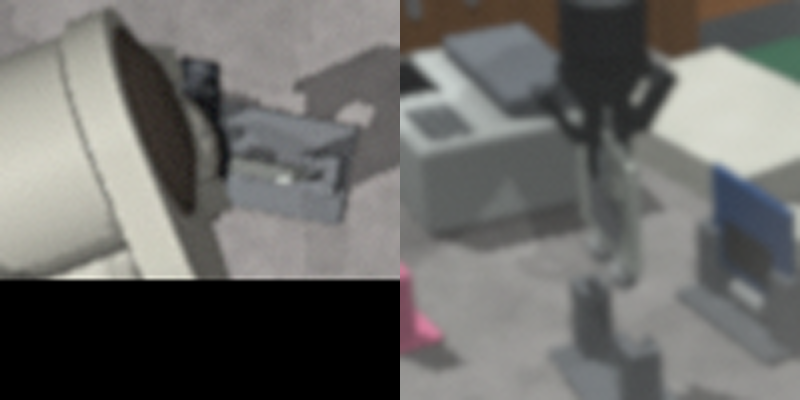

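The cover hangs upright and clear of the rack; its knuckles are at crop (600,245) and (625,275). Next I'll refine the along-axis offsets from the first top picture.

Run:
```python
from h import *
from scipy.ndimage import map_coordinates as mc
T=load('top0');g=T['img'].astype(float)
def prof(c,d,half,ch,w=1):
    d=d/np.linalg.norm(d);n=np.array([-d[1],d[0]]);s=np.arange(-half,half,.25);out=0
    for k in np.linspace(-w,w,5):
        p=c+s[:,None]*d+k*n;out=out+mc(ch,[p[:,1],p[:,0]],order=1)/5
    return s,out
def cross(s,o,lv):
    i=np.where(np.diff(np.sign(o-lv)))[0];return [(s[k]+.25*(lv-o[k])/(o[k+1]-o[k])).round(2) for k in i]
V=lambda a:np.array(a,float)
# plate
u=proj(T,V([.469+.01,.1675+.045,.145]))-proj(T,V([.469-.01,.1675-.045,.145]));c=V([193.96,228.96])
s,o=prof(c,V([.9887,.1499]) if 0 else V([43.8,np.tan(np.radians(9.6))*43.8]),28,g.min(2));
print('plate dir px',-u/np.linalg.norm(u));print(o[::4].round().tolist());lv=(np.median(o[80:140])+110)/2
x=cross(s,o,lv);print(x)
d=V([1,np.tan(np.radians(9.6))]);d/=np.linalg.norm(d)
A=onz(T,*(c+d*x[0]),.145);B=onz(T,*(c+d*x[-1]),.145);print('ends',A,B,np.linalg.norm(A-B),'mid',(A+B)/2)
# brass: saturation-like r-b
c=V([317.6,198.65]);d=V([333.03-302.11,202.68-194.7]);d/=np.linalg.norm(d)
s,o=prof(c,d,26,g[...,0]-g[...,2]);print(o[::2].round().tolist())
x=cross(s,o,45);print(x)
for z in(.066,.072):
    E=[onz(T,*(c+d*k),z) for k in x];print(z,[np.round(np.linalg.norm(E[i]-E[0])*1000,1) for i in range(len(E))],'mids',((E[0]+E[-1])/2).round(4),((E[2]+E[3])/2).round(4) if len(E)>5 else'')
```

```text
plate dir px [0.98095483 0.19423597]
[144.0, 142.0, 141.0, 140.0, 138.0, 140.0, 160.0, 182.0, 189.0, 191.0, 196.0, 195.0, 191.0, 189.0, 191.0, 196.0, 196.0, 191.0, 188.0, 187.0, 192.0, 196.0, 198.0, 194.0, 192.0, 195.0, 196.0, 196.0, 195.0, 191.0, 194.0, 196.0, 196.0, 195.0, 191.0, 192.0, 195.0, 195.0, 194.0, 190.0, 191.0, 193.0, 192.0, 193.0, 188.0, 186.0, 190.0, 191.0, 191.0, 187.0, 169.0, 132.0, 96.0, 78.0, 81.0, 99.0]
[np.float64(-22.26), np.float64(22.54)]
ends [0.48130718 0.23044371 0.145     ] [0.456872   0.10406622 0.145     ] 0.128718094672158 mid [0.46908959 0.16725496 0.145     ]
[-2.0, -3.0, -2.0, -1.0, -1.0, -2.0, -2.0, -2.0, -3.0, -5.0, -5.0, -3.0, 8.0, 30.0, 57.0, 80.0, 96.0, 104.0, 108.0, 109.0, 109.0, 109.0, 108.0, 101.0, 92.0, 72.0, 50.0, 26.0, 6.0, -3.0, -7.0, -8.0, -7.0, -7.0, -8.0, -8.0, -8.0, -9.0, -10.0, -6.0, 2.0, 20.0, 46.0, 69.0, 85.0, 97.0, 103.0, 107.0, 108.0, 108.0, 108.0, 108.0, 107.0, 107.0, 107.0, 108.0, 107.0, 106.0, 103.0, 96.0, 82.0, 64.0, 40.0, 17.0, 3.0, -5.0, -8.0, -8.0, -8.0, -9.0, -9.0, -9.0, -10.0, -11.0, -8.0, -2.0, 12.0, 35.0, 59.0, 78.0, 93.0, 100.0, 106.0, 109.0, 111.0, 112.0, 112.0, 108.0, 100.0, 79.0, 54.0, 29.0, 8.0, 0.0, -3.0, -3.0, -2.0, -2.0, -2.0, -2.0, -2.0, -3.0, -3.0, -3.0]
[np.float64(-19.22), np.float64(-12.91), np.float64(-5.03), np.float64(4.9), np.float64(12.7), np.float64(19.17)]
0.066 [np.float64(0.0), np.float64(19.2), np.float64(43.2), np.float64(73.4), np.float64(97.1), np.float64(116.7)] mids [ 0.5518 -0.1996  0.066 ] [ 0.5518 -0.1995  0.066 ]
0.072 [np.float64(0.0), np.float64(19.1), np.float64(43.0), np.float64(73.1), np.float64(96.7), np.float64(116.2)] mids [ 0.5514 -0.1987  0.072 ] [ 0.5514 -0.1987  0.072 ]
```

```bash
python3 -m handwheel '{"gripper":[-1,-1,-1,-1,-1,-1,-1,-1],"slide":[[-12,6,0],[-22,10,0],[-24,11,0],[-24,11,0],[-24,11,0],[-24,11,0],[-24,11,0],[-24,11,0]],"yaw":[0,0,0,0,0,0,0,0]}'
python3 -m handwheel '{"gripper":[-1,-1,-1,-1,-1,-1,-1,-1],"slide":[[-24,11,0],[-24,11,0],[-24,11,0],[-24,11,0],[-22,12,0],[-22,12,0],[-15,8,0],[-6,4,0]],"yaw":[0,0,0,0,0,0,0,0]}'
python3 -m handwheel '{"gripper":[-1,-1,-1,-1,-1],"slide":[[0,0,0],[0,0,0],[0,0,0],[0,0,0],[0,0,0]],"yaw":[0.03,0.03,0,0,0]}'
```

```text
time: 6.08
ee_pos: [0.5104, -0.0267, 0.2135]
tcp_rot: [-179.9, 0.0, 77.4]
wrist_force: [-0.2, 0.8, -3.2]
opening: 0.0096
grasp_force: 58.7
time: 6.75
ee_pos: [0.5535, -0.2021, 0.2129]
tcp_rot: [-179.9, 0.0, 77.3]
wrist_force: [-0.4, 0.8, -3.3]
opening: 0.009
grasp_force: 58.7
time: 7.17
ee_pos: [0.5534, -0.1995, 0.214]
tcp_rot: [-180.0, -0.0, 74.0]
wrist_force: [-0.6, 0.3, -2.6]
opening: 0.0094
grasp_force: 58.7
```

```bash
python3 -m handwheel '{"gripper":[-1,-1,-1,-1,-1,-1,-1],"slide":[[-0.8,-2,0],[0,0,10],[0,0,15],[0,0,12],[0,0,8],[0,0,0],[0,0,0]],"yaw":[0,0,0,0,0,0,0]}'
python3 - <<'E'
from h import *
for n in('top','side'): snap(n,n+'3')
a=cv2.imread('pics/top3.png')[165:245,265:365];b=cv2.imread('pics/side3.png')[160:260,230:330]
cv2.imwrite('pics/c4.png',np.hstack([cv2.resize(cv2.copyMakeBorder(a,0,20,0,0,0),(400,400),interpolation=2),cv2.resize(b,(400,400),interpolation=2)]))
E
```

```text
time: 7.75
ee_pos: [0.5511, -0.2, 0.1689]
tcp_rot: [-180.0, -0.0, 74.0]
wrist_force: [-0.1, 0.2, -3.2]
opening: 0.0093
grasp_force: 58.7
```

View pics/c4.png

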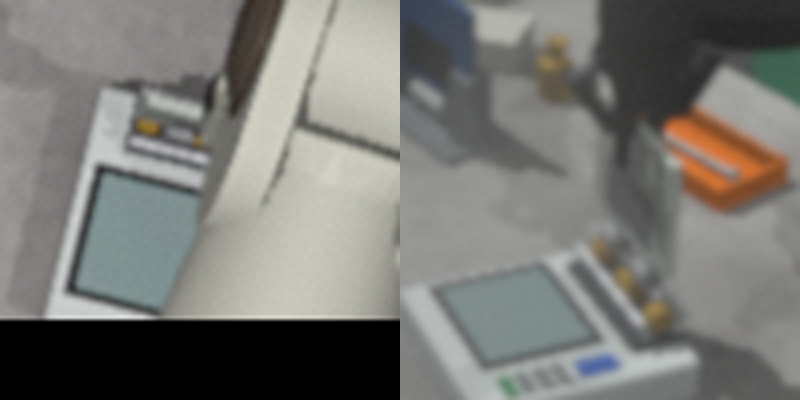

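The knuckles hang just above the brass, with steel between the brass ones at right crop (613,240) and (640,270). At left crop (147,97) the plate's left end shows. I'll check the along-axis position against that end.

Run:
```python
from h import *
from scipy.ndimage import map_coordinates as mc
T=load('top3');S=load('side3');ax=np.array([.2756,.9613,0]);nx=np.array([.9613,-.2756,0])
c=np.array([.5514,-.1990,.0884]);g=T['img'].astype(float).min(2)
s=np.arange(.04,.085,.001)
for n in(-.003,0,.003):
    o=[mc(g,[[p[1]],[p[0]]],order=1)[0] for p in (proj(T,c+[0,0,.121]+ax*k+nx*n) for k in s)];print(n,np.round(o).astype(int).tolist())
o=[np.mean([g2[int(round(p[1])),int(round(p[0]))] for g2 in [g] for p in [proj(T,c+[0,0,.121]+ax*.055+nx*n)]]) for n in np.arange(-.015,.016,.001)];print('across',o)
g=S['img'].astype(float).min(2)
print('side plate near end, z+60..')
s=np.arange(-.09,-.04,.002)
for z in(.03,.05,.07):
    o=[mc(g,[[p[1]],[p[0]]],order=1)[0] for p in (proj(S,c+[0,0,z]+ax*k-nx*.005) for k in s)];print(z,np.round(o).astype(int).tolist())
```

```text
-0.003 [153, 153, 152, 151, 150, 149, 148, 148, 148, 149, 150, 151, 151, 151, 151, 150, 149, 149, 148, 147, 146, 144, 140, 133, 124, 117, 113, 109, 107, 110, 112, 121, 133, 145, 155, 164, 173, 175, 177, 178, 178, 177, 177, 178, 177, 176]
0 [176, 175, 174, 173, 172, 171, 171, 173, 175, 177, 176, 175, 174, 173, 173, 172, 172, 172, 172, 173, 174, 168, 162, 155, 143, 132, 123, 117, 111, 110, 111, 113, 121, 131, 140, 144, 149, 153, 153, 154, 155, 157, 159, 157, 155, 153]
0.003 [167, 166, 165, 163, 161, 162, 163, 165, 166, 167, 167, 166, 165, 164, 164, 165, 166, 169, 172, 174, 175, 174, 168, 162, 155, 146, 139, 131, 122, 114, 108, 102, 95, 98, 101, 102, 105, 106, 107, 107, 108, 108, 109, 110, 111, 111]
across [np.float64(60.0), np.float64(88.0), np.float64(88.0), np.float64(88.0), np.float64(98.0), np.float64(98.0), np.float64(98.0), np.float64(101.0), np.float64(101.0), np.float64(101.0), np.float64(127.0), np.float64(127.0), np.float64(127.0), np.float64(171.0), np.float64(171.0), np.float64(175.0), np.float64(175.0), np.float64(175.0), np.float64(158.0), np.float64(158.0), np.float64(158.0), np.float64(130.0), np.float64(130.0), np.float64(130.0), np.float64(90.0), np.float64(90.0), np.float64(90.0), np.float64(88.0), np.float64(88.0), np.float64(88.0), np.float64(108.0)]
side plate near end, z+60..
0.03 [137, 137, 136, 134, 131, 127, 123, 120, 117, 115, 114, 115, 115, 115, 115, 115, 116, 117, 117, 118, 119, 118, 117, 115, 113]
0.05 [136, 134, 130, 127, 124, 121, 118, 115, 113, 110, 108, 105, 103, 102, 100, 99, 99, 99, 98, 98, 97, 97, 95, 93, 91]
0.07 [141, 138, 136, 132, 127, 122, 117, 113, 109, 105, 102, 100, 97, 95, 93, 91, 90, 89, 88, 87, 86, 85, 83, 81, 79]
```

Both axes agree within about 1 mm. I'll lower gently.

```bash
python3 -m handwheel '{"gripper":[-1,-1,-1,-1,-1,-1,-1],"slide":[[0,0,2],[0,0,2],[0,0,2],[0,0,2],[0,0,1],[0,0,1],[0,0,0]],"yaw":[0,0,0,0,0,0,0]}'
```

```text
time: 8.43
ee_pos: [0.5513, -0.2001, 0.159]
tcp_rot: [-180.0, -0.0, 74.0]
wrist_force: [0.3, 0.3, -2.6]
opening: 0.009
grasp_force: 58.7
```

```bash
python3 -m handwheel '{"gripper":[-1,-1,-1,-1,-1,-1,-1],"slide":[[0,0,1],[0,0,1],[0,0,1],[0,0,1],[0,0,1],[0,0,1],[0,0,0]],"yaw":[0,0,0,0,0,0,0]}'
```

```text
time: 9.02
ee_pos: [0.5513, -0.2001, 0.153]
tcp_rot: [-180.0, -0.0, 74.0]
wrist_force: [-1.0, 0.2, -3.4]
opening: 0.0094
grasp_force: 58.7
```

```bash
python3 -m handwheel '{"gripper":[-1,-1,-1,-1,-1,-1,-1],"slide":[[0,0,1.5],[0,0,1.5],[0,0,1.5],[0,0,1.5],[0,0,1],[0,0,1],[0,0,0]],"yaw":[0,0,0,0,0,0,0]}'
```

```text
time: 9.6
ee_pos: [0.5513, -0.2001, 0.145]
tcp_rot: [-180.0, -0.0, 74.0]
wrist_force: [-0.3, -0.2, -3.0]
opening: 0.0093
grasp_force: 58.7
```

```bash
python3 -m handwheel '{"gripper":[-1,-1,-1,-1,-1],"slide":[[0,0,1],[0,0,1],[0,0,0.5],[0,0,0],[0,0,0]],"yaw":[0,0,0,0,0]}'
```

```text
time: 10.02
ee_pos: [0.5514, -0.2001, 0.1428]
tcp_rot: [180.0, -0.0, 74.0]
wrist_force: [0.5, -0.1, -4.0]
opening: 0.009
grasp_force: 58.7
```

Free so far. I'll go down in half-millimetre steps until the floor carries the cover.

```bash
python3 -m handwheel '{"gripper":[-1,-1,-1,-1,-1],"slide":[[0,0,0.5],[0,0,0.5],[0,0,0.5],[0,0,0],[0,0,0]],"yaw":[0,0,0,0,0]}'
```

```text
time: 10.43
ee_pos: [0.5513, -0.2001, 0.1413]
tcp_rot: [-180.0, -0.0, 74.0]
wrist_force: [-0.6, -0.2, -3.6]
opening: 0.0092
grasp_force: 58.7
```

```bash
python3 -m handwheel '{"gripper":[-1,-1,-1,-1],"slide":[[0,0,0.5],[0,0,0.5],[0,0,0],[0,0,0]],"yaw":[0,0,0,0]}'
```

```text
time: 10.77
ee_pos: [0.5515, -0.2002, 0.1405]
tcp_rot: [180.0, 0.0, 74.0]
wrist_force: [-0.9, 0.2, -0.6]
opening: 0.0094
grasp_force: 59.1
```

```bash
python3 -m handwheel '{"gripper":[-1,-1,-1,-1,-1],"slide":[[0,0,0.3],[0,0,0.2],[0,0,0],[0,0,0],[0,0,0]],"yaw":[0,0,0,0,0]}'
python3 - <<'E'
from h import *
for n in('top','side'): snap(n,n+'4')
a=cv2.imread('pics/top4.png')[165:245,265:365];b=cv2.imread('pics/side4.png')[180:255,245:320]
cv2.imwrite('pics/c5.png',np.hstack([cv2.resize(cv2.copyMakeBorder(a,0,20,0,0,0),(400,400),interpolation=2),cv2.resize(b,(400,400),interpolation=2)]))
E
```

```text
time: 11.18
ee_pos: [0.5515, -0.2002, 0.1405]
tcp_rot: [179.9, 0.0, 74.0]
wrist_force: [-1.9, -0.5, 5.8]
opening: 0.0094
grasp_force: 60.1
```

View pics/c5.png

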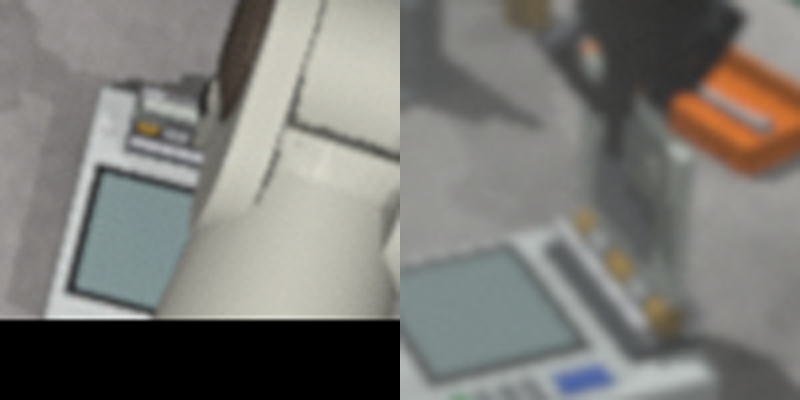

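The steel knuckles sit level between the brass ones at right crop (600,240) and (640,290), and the cover is upright. Floor contact came at the expected height (TCP 0.1405, origin 60 mm) with about 9 N down. Handing in.

```bash
python3 -c "
from workcell import ticket
print(ticket.job_done())"
```

```text
the job is handed in; nothing more can be done
None
```

The white cover is seated in the tester's hinge, upright and still gripped in the fingers, and the job is handed in; no verdict was returned.

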